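Find the tin with the spare grinder burr by its weight

TASK

One of the three identical closed tins on the steel ledge holds the heavy spare steel burr for the grinder. Working from left to right as seen from the robot, lift each tin a few centimetres straight up, hold it a moment to feel its weight, and set it back where it stood. Then take the heavy one and set it down gently in the middle of the round wooden trivet, leaving the other two in their places; keep the tins upright throughout (if the last tin is the heavy one it may go to the trivet straight away).

Things in the scene. Friction and masses are not known exactly. Their poses are not given: they have to be found in the camera images.
- tin_left: left one of three identical closed tins in a row on the steel ledge, as seen from the robot (largest y). 54 x 54 x 90 mm tall, cream walls, dark metal lid (top 22 mm, flush, fixed). Origin: centre of underside, 30 mm above the worktop at the start; z up, x and y square to the walls, within 20 degrees of the robot's. Weighs 0.14 to 0.18 kg, or 0.45 to 0.61 kg if the burr is in it; any tin may be that one.
- tin_middle: middle one of three identical closed tins in a row on the steel ledge, as seen from the robot (between the other two, about 130 mm from each). 54 x 54 x 90 mm tall, cream walls, dark metal lid (top 22 mm, flush, fixed). Origin: centre of underside, 30 mm above the worktop at the start; z up, x and y square to the walls, within 20 degrees of the robot's. Weight: as the left tin.
- tin_right: right one of three identical closed tins in a row on the steel ledge, as seen from the robot (smallest y). 54 x 54 x 90 mm tall, cream walls, dark metal lid (top 22 mm, flush, fixed). Origin: centre of underside, 30 mm above the worktop at the start; z up, x and y square to the walls, within 20 degrees of the robot's. Weight: as the left tin.
- trivet: round flat wooden trivet, 130 mm across, 12 mm thick, fixed on the worktop between robot and ledge. Origin: centre of its underside (on the worktop), z up; its top is 12 mm above the origin.

How it is judged:
On the way, in this order (a step that is already met when the one before it is completed fails the run):
1. the left tin is lifted at least 20 mm off the ledge and held there for 0.3 s (height (world z) of tin_left above 0.05 m), for 0.3 s.
2. the middle tin is lifted at least 20 mm off the ledge and held there for 0.3 s (height (world z) of tin_middle above 0.05 m), for 0.3 s.
3. the right tin is lifted at least 20 mm off the ledge and held there for 0.3 s (height (world z) of tin_right above 0.05 m), for 0.3 s.
At the end, for the whole second after the job is handed in: The heavy tin stands on the trivet (its weight, more than 3 N, rests on the trivet), within 25 mm of the trivet's centre; the other two tins are within 30 mm of where each stood at the start; all three stand upright (within 5.7 degrees) and at rest (slower than 20 mm/s) (((horizontal distance between tin_left and trivet below 0.025 m and contact force between trivet and tin_left above 3 N and distance of each of tin_middle, tin_right from where it was at the start of the episode below 0.03 m) or (horizontal distance between tin_middle and trivet below 0.025 m and contact force between trivet and tin_middle above 3 N and distance of each of tin_left, tin_right from where it was at the start of the episode below 0.03 m) or (horizontal distance between tin_right and trivet below 0.025 m and contact force between trivet and tin_right above 3 N and distance of each of tin_left, tin_middle from where it was at the start of the episode below 0.03 m)) and angle between each of tin_left, tin_middle, tin_right's own z axis and vertical below 0.1 rad and linear speed of each of tin_left, tin_middle, tin_right below 0.02 m/s); the robot touches nothing.
It fails at once if a tin is tipped by more than 30 degrees (angle between any of tin_left, tin_middle, tin_right's own z axis and vertical above 0.52 rad).
It fails at once if a tin is dropped or rammed on the trivet (more than 60 N) (contact force between trivet and tin_left above 60 N or contact force between trivet and tin_middle above 60 N or contact force between trivet and tin_right above 60 N).
It also fails if it takes over 72 s, if anything falls off the work surface, if the arm or the gripper's body presses on something with over 40 N, if the wrist force passes 120 N, or if a joint passes its speed limit or range.

ROBOT

A 6-joint arm with a two-finger parallel gripper is mounted at the origin on the work surface. World frame = base frame: x ahead of the robot, y to its left, z up, the work surface at z = 0. Lengths are in m, angles in rad, forces in N, time in s.
With the tool pointing down it reaches from about 0.3 to 0.875 m from the base axis. Payload 6.4 kg.
Tool frame: the origin (TCP) lies between the finger pads; the fingertips stand 25 mm ahead of it and the grasp point (between the pads) lies 6 mm ahead of it; z points along the fingers, y is the line along which they close (so a half turn about z gives the same grasp; the last joint's range is limited). The gripper opens to 85 mm and grips with 20 to 120 N. Pads are 22 mm wide; open, the fingers measure 114 mm over their backs; the gripper's body (76 mm by 85 mm) begins 54 mm behind the grasp point. The pads swing forward as they close: fully open they stand 13 mm farther back than shut.
Start: joints at [1.008, 0.181, 1.607, -0, 1.354, -0.206], TCP at [0.201, 0.539, 0.223] pointing down, gripper open.
Joint ranges: [-2.99, 2.99], [-0.89, 2.07], [0.3, 2.58], [-1.14, 4.28], [0, 2.63], [-3.12, 3.12]. Speed limits (rad/s): [2.57, 2.57, 3.01, 3.14, 3.14, 3.14].

INTERFACE

Orientations are given as a unit quaternion [w, x, y, z].
In Python, from bench import ctrl gives the robot as it stands.
- The arm moves only by the tool servo_tool, never from a script. Its argument "series" is text: rows parted by semicolons, each of 7 numbers parted by spaces: the gripper command: -1 is fully open, 1 is shut, values between are in proportion, then the shift along the tool's x, y, z in m, then the turn, a rotation vector about the tool's x, y, z in degrees. A call has 1 to 12 rows; each row is the pose to reach, as a shift and turn from the pose commanded when the call began, along the tool's axes at that moment; what a row does not reach only later rows make up. A row lasts 1/12 s, in which the tool goes at most 41.7 mm and 7.16 degrees, less where a joint would pass 70% of its speed; a pose out of reach is approached as far as the arm can. A call with a gripper value outside its range is refused whole. The fingers move at their own pace and stop on an object; the grip force is fixed at half the most. Time passes only in rows, so rows that repeat a pose let the fingers close. It gives the time, the measured TCP pose, the force, the opening and the grip force at its end, in the units of the state.
- ctrl.get_obs(): the state, without advancing time (a new reading comes with each control period).
- ctrl.camera(name): name is "side" or "top"; returns a dict with "img" (420x560x3 uint8, red, green, blue), "z_map" (420x560 float32, m along the optical axis (not along the pixel's ray), 0 where there is no reading), "fovy" (degrees; the focal length in pixels is half the picture's height over the tangent of half this angle, whatever the lens; pixels are square), "cx", "cy" (the principal point, pixels), "extrinsics" (4x4, takes a point from camera to world coordinates). Camera axes: x right, y down, z forward; pixel columns grow to the right and rows downward; lengths in m; the calibration is good to about 2 mm. A picture is of the moment at which its call begins.
- ctrl.hand_in(): hands the job in; it is judged then, once.
The state is a dict: "time_s": time; "q": joint angles; "dq": joint speeds; "joint_efforts": joint torques, N m; "eef_pos": TCP position; "eef_rot": TCP orientation; "wrist_force": force on the tool from outside, world axes, zero at the start; "torque": the same for the moment, N m; "opening": opening from 0.0 (shut) to 1.0 (fully open); "grasp_force": force on a finger pad.
Only numpy, scipy, OpenCV 4.12 (cv2) and the standard library are available. Lean on these libraries where they do the work, as an engineer would, in place of code of your own. Each camera call takes 0.05 s, during which the arm holds its last target. There are 200 camera calls.

## Working session

There is one attempt and no reset: what is moved stays moved. The work goes in short steps, Python scripts to look and compute and a tool call to move; the robot and the scene stay as the last step left them, time stands still between calls to the robot, and variables do not carry over. Pictures are saved under pics/ and viewed, at most 10 in all, crops included, and the job is handed in when it is done.

Besides the shell and the picture viewer there is one more tool, called as name(argument=value, ...) on one line, values as JSON. servo_tool: Moves the arm, as the interface text tells. Its arguments: {"type":"object","properties":{"series":{"type":"string"}},"required":["series"]}

```bash
ls; mkdir -p pics
python3 - <<'E'
from bench import ctrl
import cv2,numpy as np
o=ctrl.get_obs();print({k:np.round(v,3) for k,v in o.items()})
for n in("top","side"):
    c=ctrl.camera(n);cv2.imwrite(f"pics/{n}0.png",c["img"][:,:,::-1]);np.savez(f"{n}0.npz",**c)
    print(n,c["fovy"],c["cx"],c["cy"],np.round(c["extrinsics"],3).tolist())
E
```

```text
pics
{'time_s': np.float64(0.0), 'q': array([ 1.008,  0.182,  1.608,  0.   ,  1.354, -0.206]), 'dq': array([-0.001,  0.002, -0.002,  0.001,  0.   , -0.001]), 'joint_efforts': array([ 0.0000e+00, -4.4489e+01, -3.5133e+01, -0.0000e+00,  9.0000e-03,
        0.0000e+00]), 'eef_pos': array([0.2  , 0.538, 0.222]), 'eef_rot': array([-0.   ,  0.177,  0.984, -0.001]), 'wrist_force': array([ 0.356,  0.941, -0.37 ]), 'torque': array([-0.039,  0.005,  0.035]), 'grasp_force': np.float64(0.0), 'opening': np.float64(0.999)}
top 50.18712082728136 280.61746088186453 208.50339469394797 [[0.004, -0.994, 0.106, 0.476], [-1.0, -0.002, 0.02, -0.004], [-0.019, -0.106, -0.994, 0.859], [0.0, 0.0, 0.0, 1.0]]
side 50.21349264424199 281.5952177539408 201.1553627085921 [[-0.798, -0.365, 0.479, 0.233], [-0.602, 0.456, -0.655, 0.448], [0.021, -0.811, -0.584, 0.434], [0.0, 0.0, 0.0, 1.0]]
```

View pics/top0.png

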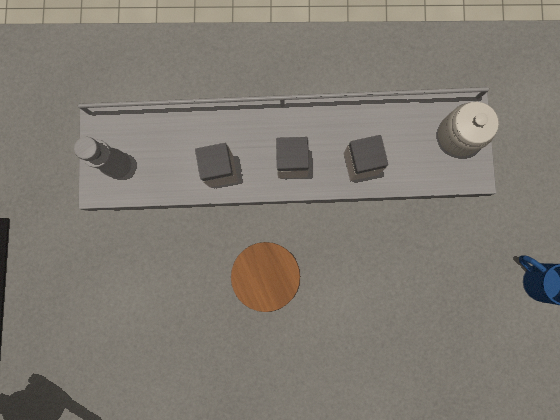

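View pics/side0.png

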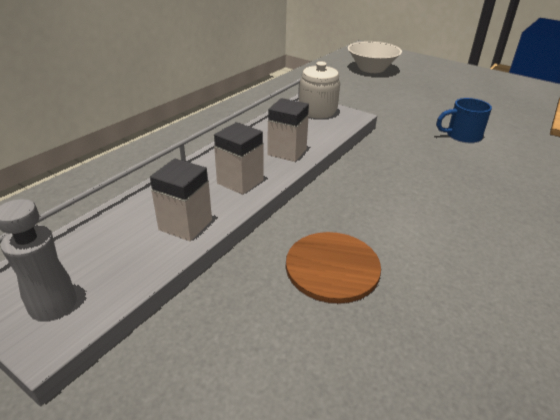

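The top view shows three dark lids at about (214,161), (292,153) and (368,154), and the trivet at (266,277). A rail runs behind the tins at row ~100, with a pepper mill and a jar at the ends of the ledge.

```bash
cat > h.py <<'E'
import cv2,numpy as np
def ray(c,uv,z):
    f=210/np.tan(np.radians(c["fovy"])/2);E=np.array(c["extrinsics"])
    d=np.c_[(np.atleast_2d(uv)-[c["cx"],c["cy"]])/f,np.ones(len(np.atleast_2d(uv)))]@E[:3,:3].T
    return E[:3,3]+d*((z-E[2,3])/d[:,2])[:,None]
def cloud(c):
    f=210/np.tan(np.radians(c["fovy"])/2);E=np.array(c["extrinsics"]);Z=c["z_map"]
    v,u=np.mgrid[:420,:560];P=np.stack([(u-c["cx"])/f*Z,(v-c["cy"])/f*Z,Z],-1)
    return P@E[:3,:3].T+E[:3,3]
def tins(c,z=.12,tol=.012):
    P=cloud(c);m=((abs(P[...,2]-z)<tol)&(c["z_map"]>0)).astype(np.uint8)
    m=cv2.morphologyEx(m,cv2.MORPH_OPEN,np.ones((3,3)))
    for k in cv2.findContours(m,0,2)[0]:
        if cv2.contourArea(k)<300: continue
        w=ray(c,k[:,0]+0.0,z)[:,:2].astype(np.float32)
        r=cv2.minAreaRect(w*1000);mm=np.zeros_like(m);cv2.drawContours(mm,[k],-1,1,-1)
        print("top",np.round(r[0],1),np.round(r[1],1),"ang",round(r[2],1),"z",round(float(np.median(P[...,2][mm>0])),4))
E
python3 - <<'E'
from h import *
c=dict(np.load("top0.npz"));tins(c)
P=cloud(c)
hsv=cv2.cvtColor(c["img"],cv2.COLOR_RGB2HSV)
m=cv2.inRange(hsv,(3,120,60),(20,255,255))
k=max(cv2.findContours(m,0,2)[0],key=cv2.contourArea)
e=cv2.fitEllipse(k);print("trivet",e,ray(c,e[0],.012),ray(c,[[e[0][0]-e[1][0]/2,e[0][1]],[e[0][0]+e[1][0]/2,e[0][1]]],.012)[:,1], np.median(P[int(e[0][1]),int(e[0][0])]))
for u in(130,180,250,330,400): print(u,np.round(P[88:110:2,u,2],3),np.round(P[88:110:2,u,0],3)[[0,-1]])
print("mill",P[150,92],"jar",P[122,476])
s=dict(np.load("side0.npz"));hs=cv2.cvtColor(s["img"],cv2.COLOR_RGB2HSV)
Q=cloud(s)
for z in (.12,):
    m=((abs(Q[...,2]-z)<.004)&(s["z_map"]>0)).astype(np.uint8)
    for k in cv2.findContours(m,0,2)[0]:
        if cv2.contourArea(k)>200: print("side",np.round(cv2.minAreaRect((ray(s,k[:,0]+0.,z)[:,:2]*1000).astype(np.float32)),1) if 0 else cv2.minAreaRect((ray(s,k[:,0]+0.,z)[:,:2]*1000).astype(np.float32)))
E
```

```text
top [634.9 124.1] [55.5 54.7] ang 11.5 z 0.1194
top [641.2 314.1] [36.4 47.8] ang 53.4 z 0.1288
top [648.6  -8.4] [53.8 54.7] ang 90.0 z 0.1195
top [ 647.7 -135.7] [55.2 55.4] ang 12.3 z 0.1195
top [ 699.7 -315.8] [75.3 72.3] ang 89.8 z 0.1189
trivet ((265.0374450683594, 276.5711975097656), (67.66798400878906, 68.37571716308594), 9.671662330627441) [[0.43819907 0.04114456 0.012     ]] [ 0.10457557 -0.02210314] 0.04138400110871433
130 [-0.003 -0.001 -0.    -0.002 -0.004 -0.     0.001  0.072  0.075  0.027
  0.031] [0.81  0.757]
180 [-0.001  0.001  0.    -0.    -0.001 -0.001  0.071  0.073  0.031  0.032
  0.033] [0.809 0.756]
250 [-0.003 -0.001 -0.001 -0.003  0.002  0.072  0.071  0.03   0.03   0.028
  0.029] [0.809 0.757]
330 [-0.004 -0.001  0.002  0.071  0.071  0.032  0.031  0.029  0.029  0.03
  0.03 ] [0.809 0.757]
400 [-0.001 -0.002  0.073  0.07   0.031  0.03   0.029  0.028  0.028  0.03
  0.029] [0.807 0.756]
mill [0.64293833 0.30952796 0.16600394] jar [ 0.69730676 -0.31144439  0.13291502]
side ((634.078125, 326.9833068847656), (45.96919631958008, 25.497299194335938), 71.37293243408203)
side ((633.8458862304688, 128.99220275878906), (56.267127990722656, 56.60093688964844), 11.028264999389648)
side ((647.7338256835938, -2.886676788330078), (56.34257507324219, 57.7974739074707), 1.6317062377929688)
side ((646.9816284179688, -130.1986083984375), (54.8199577331543, 59.3122673034668), 12.644359588623047)
side ((697.7256469726562, -307.1095275878906), (68.56436157226562, 68.56816864013672), 28.439897537231445)
```

```bash
cat > go.py <<'E'
import sys,numpy as np
from scipy.spatial.transform import Rotation as R
from bench import ctrl
def go(x,y,z,yaw):
    o=ctrl.get_obs();w,a,b,c=o["eef_rot"];r=R.from_quat([a,b,c,w])
    ty=np.radians(yaw);Y=np.array([-np.sin(ty),np.cos(ty),0]);Z=np.array([0,0,-1.]);T=R.from_matrix(np.c_[np.cross(Y,Z),Y,Z])
    print("t",round(float(o["time_s"]),2),"at",np.round(o["eef_pos"],4),"F",np.round(o["wrist_force"],2),"q",np.round(o["q"],2),"shift mm",np.round(1000*r.inv().apply(np.array([x,y,z])-o["eef_pos"]),1),"turn",np.round((r.inv()*T).as_rotvec(True),1))
if __name__=="__main__": go(*map(float,sys.argv[1:]))
E
python3 go.py .634 .126 .2 11.5
```

```text
t 0.1 at [0.2005 0.5384 0.2222] F [ 0.04  0.2  -1.5 ] q [ 1.01  0.18  1.61  0.    1.35 -0.21] shift mm [-550.2 -235.    22.3] turn [ -0.1  -0.  -31.9]
```

servo_tool(series="-1 -0.05 -0.02 0 0 0 -3;-1 -0.55 -0.235 0.005 0 0 -32;-1 -0.55 -0.235 0.005 0 0 -32;-1 -0.55 -0.235 0.005 0 0 -32;-1 -0.55 -0.235 0.005 0 0 -32;-1 -0.55 -0.235 0.005 0 0 -32;-1 -0.55 -0.235 0.005 0 0 -32;-1 -0.55 -0.235 0.005 0 0 -32;-1 -0.55 -0.235 0.005 0 0 -32;-1 -0.55 -0.235 0.005 0 0 -32;-1 -0.55 -0.235 0.005 0 0 -32;-1 -0.55 -0.235 0.005 0 0 -32")

```text
time_s: 1.1
eef_pos: [0.5523, 0.204, 0.2186]
eef_rot: [-0.0, -0.101, 0.995, 0.0]
wrist_force: [0.5, 0.5, -0.6]
opening: 0.995
grasp_force: 0.0
```

```bash
python3 go.py .634 .126 .2 11.5
```

```text
t 1.1 at [0.5523 0.204  0.2186] F [ 0.49  0.47 -0.61] q [ 0.15  0.22  1.58  0.    1.35 -1.62] shift mm [-64.5 -92.7  18.6] turn [ 0. -0.  0.]
```

servo_tool(series="-1 -0.065 -0.093 0.018 0 0 0;-1 -0.065 -0.093 0.018 0 0 0;-1 -0.065 -0.093 0.018 0 0 0;-1 -0.065 -0.093 0.018 0 0 0;-1 -0.065 -0.093 0.018 0 0 0;-1 -0.065 -0.093 0.018 0 0 0")

```text
time_s: 1.6
eef_pos: [0.633, 0.1279, 0.2003]
eef_rot: [-0.001, -0.101, 0.995, 0.0]
wrist_force: [-0.6, 0.2, 0.6]
opening: 0.999
grasp_force: 0.0
```

Run:
```python
from go import go
go(.634,.126,.088,11.5)
from bench import ctrl
import cv2
cv2.imwrite("pics/s1.png",ctrl.camera("side")["img"][:,:,::-1])
```

```text
t 1.6 at [0.633  0.1279 0.2003] F [-0.58  0.16  0.56] q [ 0.02  0.36  1.44  0.    1.35 -1.76] shift mm [ -0.8  -2.1 112.3] turn [ 0.  -0.1  0. ]
```

View pics/s1.png

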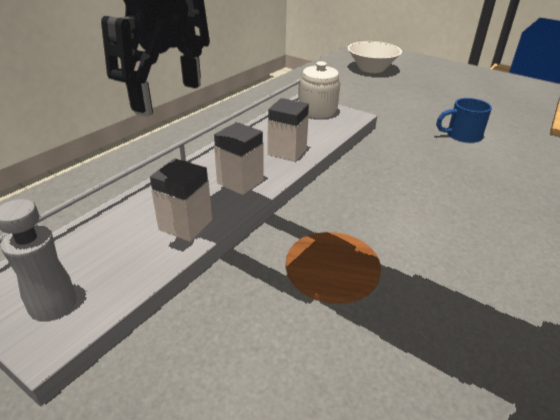

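The side view shows the open fingers, tips at (140,105) and (190,80), above the left tin's lid at (180,178). I'll descend and grip.

servo_tool(series="-1 0 -0.001 0.03 0 0 0;-1 0 -0.001 0.06 0 0 0;-1 0 -0.001 0.09 0 0 0;-1 0 -0.001 0.112 0 0 0;-1 0 -0.001 0.112 0 0 0;1 0 -0.001 0.112 0 0 0;1 0 -0.001 0.112 0 0 0;1 0 -0.001 0.112 0 0 0;1 0 -0.001 0.112 0 0 0;1 0 -0.001 0.112 0 0 0;1 0 -0.001 0.112 0 0 0;1 0 -0.001 0.112 0 0 0")

```text
time_s: 2.65
eef_pos: [0.636, 0.1269, 0.0923]
eef_rot: [0.003, -0.101, 0.995, -0.0]
wrist_force: [0.8, 0.2, 6.3]
opening: 0.617
grasp_force: 63.7
```

```bash
python3 go.py .634 .126 .133 11.5
```

```text
t 2.65 at [0.636  0.1269 0.0923] F [0.77 0.2  6.27] q [ 0.01  0.47  1.51  0.    1.15 -1.76] shift mm [  1.9  -0.5 -40.7] turn [-0.   0.3  0.1]
```

servo_tool(series="1 0 0 -0.012 0 0 0;1 0 0 -0.025 0 0 0;1 0 0 -0.04 0 0 0;1 0 0 -0.05 0 0 0;1 0 0 -0.05 0 0 0;1 0 0 -0.05 0 0 0;1 0 0 -0.05 0 0 0;1 0 0 -0.05 0 0 0;1 0 0 -0.05 0 0 0;1 0 0 -0.05 0 0 0;1 0 0 -0.05 0 0 0;1 0 0 -0.05 0 0 0")

```text
time_s: 3.65
eef_pos: [0.6337, 0.1267, 0.1386]
eef_rot: [-0.0, -0.101, 0.995, 0.0]
wrist_force: [-0.0, 0.0, -1.5]
opening: 0.616
grasp_force: 63.2
```

Run:
```python
from go import go
from h import *
from bench import ctrl
c=ctrl.camera("side");cv2.imwrite("pics/s2.png",c["img"][:,:,::-1])
go(.634,.126,.09,11.5)
```

```text
t 3.7 at [0.6337 0.1266 0.1388] F [ 0.04  0.43 -2.22] q [ 0.01  0.42  1.49 -0.    1.24 -1.76] shift mm [-0.1 -0.7 48.8] turn [ 0.  -0.   0.1]
```

View pics/s2.png

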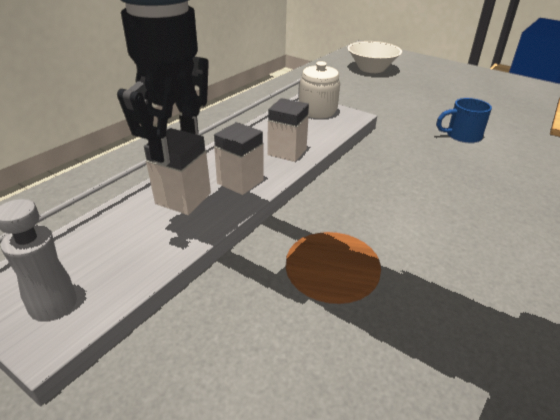

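The tin is up and upright at (180,175); the force reads about -1.9 N, so the left tin is light. I'll set it back.

servo_tool(series="1 0 0 0.015 0 0 0;1 0 0 0.03 0 0 0;1 0 0 0.039 0 0 0;1 0 0 0.044 0 0 0;1 0 0 0.047 0 0 0;1 0 0 0.047 0 0 0;1 0 0 0.047 0 0 0;-1 0 0 0.047 0 0 0;-1 0 0 0.047 0 0 0;-1 0 0 0.047 0 0 0;-1 0 0 0.047 0 0 0;-1 0 0 0.047 0 0 0")

```text
time_s: 4.7
eef_pos: [0.634, 0.1266, 0.0922]
eef_rot: [0.0, -0.101, 0.995, -0.0]
wrist_force: [0.0, -0.3, -0.1]
opening: 0.999
grasp_force: 0.0
```

```bash
python3 go.py .648 -.006 .2 1
```

```text
t 4.7 at [0.634  0.1266 0.0922] F [ 0.02 -0.32 -0.15] q [ 0.01  0.47  1.51 -0.    1.16 -1.76] shift mm [  12.8 -132.8 -107.8] turn [-0.   0.  10.6]
```

Rise, cross to the middle tin.

servo_tool(series="-1 0 0 -0.03 0 0 0;-1 0 0 -0.07 0 0 0;-1 0 0 -0.108 0 0 0;-1 0 0 -0.108 0 0 0;-1 0.003 -0.035 -0.108 0 0 4;-1 0.007 -0.07 -0.108 0 0 8;-1 0.01 -0.105 -0.108 0 0 10.6;-1 0.013 -0.133 -0.108 0 0 10.6;-1 0.013 -0.133 -0.108 0 0 10.6;-1 0.013 -0.133 -0.108 0 0 10.6;-1 0.013 -0.133 -0.108 0 0 10.6")

```text
time_s: 5.62
eef_pos: [0.6477, -0.0059, 0.1999]
eef_rot: [-0.0, -0.008, 1.0, 0.0]
wrist_force: [0.3, 0.7, -0.3]
opening: 0.998
grasp_force: 0.0
```

Run:
```python
from go import go
go(.648,-.006,.092,1)
from h import *
from bench import ctrl
s=ctrl.camera("side")
Q=cloud(s);m=((abs(Q[...,2]-.12)<.004)&(s["z_map"]>0)).astype(np.uint8)
for k in cv2.findContours(m,0,2)[0]:
    if cv2.contourArea(k)>200: print("side",cv2.minAreaRect((ray(s,k[:,0]+0.,.12)[:,:2]*1000).astype(np.float32)))
```

```text
t 5.62 at [ 0.6477 -0.0059  0.1999] F [ 0.34  0.71 -0.29] q [-0.19  0.36  1.43  0.    1.35 -1.78] shift mm [ -0.3  -0.2 107.9] turn [ 0.  -0.  -0.1]
side ((633.3173828125, 327.7376708984375), (46.02142333984375, 25.71413803100586), 69.22516632080078)
side ((633.0942993164062, 128.22662353515625), (55.93596267700195, 56.77288055419922), 10.843840599060059)
side ((647.583740234375, -3.2295379638671875), (56.98820877075195, 57.493438720703125), 2.3145716190338135)
side ((647.0155029296875, -130.34962463378906), (54.8199577331543, 59.002742767333984), 12.644359588623047)
side ((698.1265869140625, -307.57318115234375), (68.33113861083984, 68.58075714111328), 31.291271209716797)
```

Left tin moved by under 1 mm. Now the middle tin.

servo_tool(series="-1 0 0 0.03 0 0 0;-1 0 0 0.06 0 0 0;-1 0 0 0.09 0 0 0;-1 0 0 0.108 0 0 0;-1 0 0 0.108 0 0 0;1 0 0 0.108 0 0 0;1 0 0 0.108 0 0 0;1 0 0 0.108 0 0 0;1 0 0 0.108 0 0 0;1 0 0 0.108 0 0 0;1 0 0 0.108 0 0 0;1 0 0 0.108 0 0 0")

```text
time_s: 6.67
eef_pos: [0.6498, -0.0065, 0.0949]
eef_rot: [0.003, -0.008, 1.0, -0.0]
wrist_force: [0.5, -0.2, 6.6]
opening: 0.612
grasp_force: 63.6
```

servo_tool(series="1 0 0 -0.012 0 0 0;1 0 0 -0.025 0 0 0;1 0 0 -0.04 0 0 0;1 0 0 -0.05 0 0 0;1 0 0 -0.05 0 0 0;1 0 0 -0.05 0 0 0;1 0 0 -0.05 0 0 0;1 0 0 -0.05 0 0 0;1 0 0 -0.05 0 0 0;1 0 0 -0.05 0 0 0;1 0 0 -0.05 0 0 0;1 0 0 -0.05 0 0 0")

```text
time_s: 7.67
eef_pos: [0.6476, -0.0062, 0.1417]
eef_rot: [-0.0, -0.008, 1.0, 0.0]
wrist_force: [0.3, 0.2, -2.3]
opening: 0.615
grasp_force: 63.2
```

Run:
```python
from go import go
from bench import ctrl
go(.648,-.006,.096,1);ctrl.camera("side")
go(.648,-.006,.096,1)
```

```text
t 7.67 at [ 0.6476 -0.0062  0.1417] F [ 0.27  0.24 -2.35] q [-0.19  0.42  1.48 -0.    1.25 -1.78] shift mm [-0.4  0.2 45.7] turn [ 0. -0. -0.]
t 7.72 at [ 0.6477 -0.0062  0.1418] F [ 0.71  0.09 -0.71] q [-0.19  0.42  1.48  0.    1.25 -1.78] shift mm [-0.3  0.2 45.8] turn [ 0. -0. -0.]
```

Middle tin is light too (~1.5 N). Set it back.

servo_tool(series="1 0 0 0.015 0 0 0;1 0 0 0.03 0 0 0;1 0 0 0.039 0 0 0;1 0 0 0.044 0 0 0;1 0 0 0.047 0 0 0;1 0 0 0.047 0 0 0;1 0 0 0.047 0 0 0;-1 0 0 0.047 0 0 0;-1 0 0 0.047 0 0 0;-1 0 0 0.047 0 0 0;-1 0 0 0.047 0 0 0;-1 0 0 0.047 0 0 0")

```text
time_s: 8.72
eef_pos: [0.6479, -0.0063, 0.0953]
eef_rot: [0.0, -0.008, 1.0, -0.0]
wrist_force: [0.7, -0.4, -0.8]
opening: 1.001
grasp_force: 0.0
```

```bash
python3 go.py .647 -.133 .2 12.3
```

```text
t 8.72 at [ 0.6479 -0.0063  0.0953] F [ 0.65 -0.42 -0.78] q [-0.19  0.47  1.51 -0.    1.16 -1.78] shift mm [   3.  -126.7 -104.7] turn [ -0.    0.  -11.3]
```

servo_tool(series="-1 0 0 -0.03 0 0 0;-1 0 0 -0.07 0 0 0;-1 0 0 -0.105 0 0 0;-1 0 0 -0.105 0 0 0;-1 0.001 -0.035 -0.105 0 0 -4;-1 0.002 -0.07 -0.105 0 0 -8;-1 0.003 -0.105 -0.105 0 0 -11.3;-1 0.003 -0.127 -0.105 0 0 -11.3;-1 0.003 -0.127 -0.105 0 0 -11.3;-1 0.003 -0.127 -0.105 0 0 -11.3;-1 0.003 -0.127 -0.105 0 0 -11.3")

```text
time_s: 9.63
eef_pos: [0.6468, -0.1327, 0.1998]
eef_rot: [-0.0, -0.107, 0.994, 0.0]
wrist_force: [-0.1, 0.7, -0.3]
opening: 1.0
grasp_force: 0.0
```

```bash
python3 go.py .647 -.133 .092 12.3
```

```text
t 9.63 at [ 0.6468 -0.1327  0.1998] F [-0.13  0.73 -0.33] q [-0.38  0.39  1.4   0.    1.36 -2.17] shift mm [-1.000e-01 -4.000e-01  1.078e+02] turn [ 0.  -0.  -0.1]
```

servo_tool(series="-1 0 0 0.03 0 0 0;-1 0 0 0.06 0 0 0;-1 0 0 0.09 0 0 0;-1 0 0 0.108 0 0 0;-1 0 0 0.108 0 0 0;1 0 0 0.108 0 0 0;1 0 0 0.108 0 0 0;1 0 0 0.108 0 0 0;1 0 0 0.108 0 0 0;1 0 0 0.108 0 0 0;1 0 0 0.108 0 0 0;1 0 0 0.108 0 0 0")

```text
time_s: 10.63
eef_pos: [0.6491, -0.1343, 0.0953]
eef_rot: [0.003, -0.107, 0.994, -0.001]
wrist_force: [0.5, -2.5, 6.9]
opening: 0.616
grasp_force: 64.2
```

servo_tool(series="1 0 0 -0.012 0 0 0;1 0 0 -0.025 0 0 0;1 0 0 -0.04 0 0 0;1 0 0 -0.05 0 0 0;1 0 0 -0.05 0 0 0;1 0 0 -0.05 0 0 0;1 0 0 -0.05 0 0 0;1 0 0 -0.05 0 0 0;1 0 0 -0.05 0 0 0;1 0 0 -0.05 0 0 0;1 0 0 -0.05 0 0 0;1 0 0 -0.05 0 0 0")

```text
time_s: 11.63
eef_pos: [0.6468, -0.1332, 0.1417]
eef_rot: [-0.0, -0.107, 0.994, 0.0]
wrist_force: [-0.6, -0.6, -5.2]
opening: 0.616
grasp_force: 64.8
```

Run:
```python
from go import go
from bench import ctrl
go(.438,.042,.142,12.3);ctrl.camera("side")
go(.438,.042,.142,12.3)
```

```text
t 11.63 at [ 0.6468 -0.1332  0.1417] F [-0.62 -0.61 -5.25] q [-0.38  0.44  1.44  0.    1.26 -2.17] shift mm [ 1.668e+02  2.156e+02 -2.000e-01] turn [ 0. -0. -0.]
t 11.68 at [ 0.6468 -0.1333  0.1418] F [ 0.19  0.47 -4.84] q [-0.38  0.44  1.44  0.    1.26 -2.17] shift mm [ 1.669e+02  2.156e+02 -1.000e-01] turn [ 0. -0. -0.]
```

The right tin is heavy (~5 N), so the other two being light fits. It goes to the trivet.

servo_tool(series="1 0.005 0.005 -0.02 0 0 0;1 0.017 0.022 -0.04 0 0 0;1 0.035 0.046 -0.04 0 0 0;1 0.055 0.071 -0.04 0 0 0;1 0.075 0.097 -0.04 0 0 0;1 0.095 0.123 -0.04 0 0 0;1 0.115 0.149 -0.03 0 0 0;1 0.135 0.175 -0.02 0 0 0;1 0.152 0.197 -0.01 0 0 0;1 0.167 0.216 0 0 0 0;1 0.167 0.216 0 0 0 0;1 0.167 0.216 0 0 0 0")

```text
time_s: 12.68
eef_pos: [0.4366, 0.0432, 0.1417]
eef_rot: [-0.0, -0.108, 0.994, 0.0]
wrist_force: [1.6, -0.4, -5.2]
opening: 0.61
grasp_force: 65.4
```

Run:
```python
from go import go
from bench import ctrl
import cv2
go(.438,.043,.078,12.3)
cv2.imwrite("pics/s3.png",ctrl.camera("side")["img"][:,:,::-1])
```

```text
t 12.68 at [0.4366 0.0432 0.1417] F [ 1.64 -0.4  -5.19] q [-0.17 -0.04  2.01 -0.    1.16 -1.96] shift mm [-1.3 -0.5 63.7] turn [ 0.  -0.   0.1]
```

View pics/s3.png

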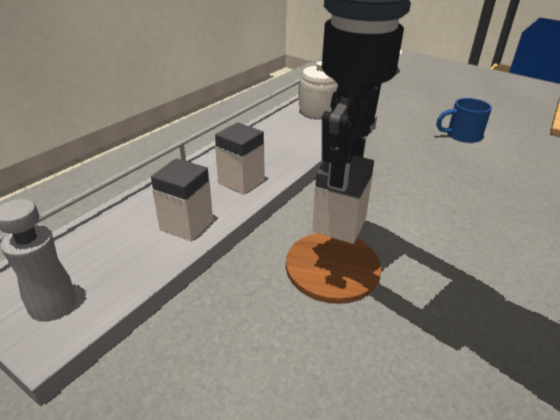

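The tin hangs upright over the trivet, base at about (340,228) and trivet centre at (333,266). I'll lower it gently.

servo_tool(series="1 -0.001 0 0.012 0 0 0;1 -0.001 0 0.025 0 0 0;1 -0.001 0 0.037 0 0 0;1 -0.001 0 0.047 0 0 0;1 -0.001 0 0.054 0 0 0;1 -0.001 0 0.058 0 0 0;1 -0.001 0 0.06 0 0 0;1 -0.001 0 0.061 0 0 0;1 -0.001 0 0.062 0 0 0;1 -0.001 0 0.063 0 0 0;1 -0.001 0 0.064 0 0 0;1 -0.001 0 0.064 0 0 0")

```text
time_s: 13.73
eef_pos: [0.4389, 0.0426, 0.0781]
eef_rot: [0.0, -0.107, 0.994, -0.0]
wrist_force: [0.0, 0.7, -5.0]
opening: 0.619
grasp_force: 65.3
```

servo_tool(series="1 0 0 0.0005 0 0 0;1 0 0 0.001 0 0 0;1 0 0 0.0015 0 0 0;1 0 0 0.002 0 0 0;1 0 0 0.002 0 0 0")

```text
time_s: 14.15
eef_pos: [0.4394, 0.0425, 0.0773]
eef_rot: [0.0, -0.107, 0.994, -0.0]
wrist_force: [-4.6, -0.3, 8.4]
opening: 0.611
grasp_force: 66.9
```

Contact made (the force rose to +8 N). Release and rise.

servo_tool(series="1 0 0 -0.001 0 0 0;1 0 0 -0.001 0 0 0;-1 0 0 -0.001 0 0 0;-1 0 0 -0.001 0 0 0;-1 0 0 -0.001 0 0 0;-1 0 0 -0.001 0 0 0;-1 0 0 -0.001 0 0 0;-1 0 0 -0.03 0 0 0;-1 0 0 -0.07 0 0 0;-1 0 0 -0.11 0 0 0;-1 0 0 -0.15 0 0 0;-1 0 0 -0.15 0 0 0")

```text
time_s: 15.15
eef_pos: [0.4435, 0.0419, 0.2345]
eef_rot: [0.007, -0.107, 0.994, -0.002]
wrist_force: [1.5, -0.2, 1.6]
opening: 1.004
grasp_force: 0.0
```

servo_tool(series="-1 0.02 0.03 0 0 0 0;-1 0.04 0.06 0 0 0 0;-1 0.06 0.09 0 0 0 0;-1 0.07 0.12 0 0 0 0;-1 0.08 0.15 0 0 0 0;-1 0.08 0.18 0 0 0 0;-1 0.08 0.21 0 0 0 0;-1 0.08 0.21 0 0 0 0;-1 0.08 0.21 0 0 0 0")

```text
time_s: 15.9
eef_pos: [0.3154, 0.2319, 0.2259]
eef_rot: [-0.0, -0.109, 0.994, -0.0]
wrist_force: [-0.2, 0.0, 0.2]
opening: 1.0
grasp_force: 0.0
```

Run:
```python
from h import *
from bench import ctrl
c=ctrl.camera("top");cv2.imwrite("pics/t4.png",c["img"][:,:,::-1])
tins(c);tins(c,.102,.008)
print(ctrl.get_obs()["eef_pos"],ctrl.get_obs()["time_s"])
```

```text
top [633.8 123.3] [55.9 54.6] ang 10.7 z 0.1195
top [642.7 314. ] [38.8 47.6] ang 58.6 z 0.1287
top [646.9  -9.2] [52.2 54.7] ang 89.9 z 0.1195
top [ 699. -316.] [74.8 74.4] ang 87.9 z 0.1189
top [439.4  39.5] [53.8 54. ] ang 12.2 z 0.1017
[0.3157637  0.23102681 0.22580633] 15.95
```

View pics/t4.png

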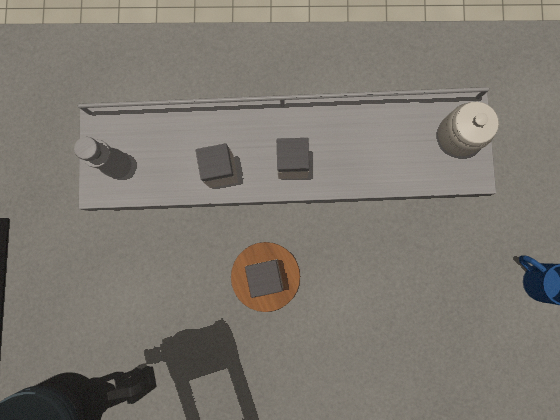

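The heavy tin stands within 2 mm of the trivet's centre, at pixel (266,278). The other two are in place at (214,161) and (292,153), and the arm is clear.

```bash
python3 -c "
from bench import ctrl;print(ctrl.hand_in())"
```

```text
the job is handed in; nothing more can be done
None
```

I lifted all three tins in order, found the right one to be the heavy one (about 5 N against 1.5–2 N), set it within about 2 mm of the trivet's centre with the other two back within about 2 mm of their places, and handed the job in at 16 s; the hand-in returned no verdict.

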